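# Check a clamped injector body with a square

### The arm

A 6-joint arm with a two-finger parallel gripper is mounted at the origin on the work surface. World frame = base frame: x ahead of the robot, y to its left, z up, the work surface at z = 0. Lengths are in m, angles in rad, forces in N, time in s.
With the tool pointing down it reaches from about 0.425 to 1.125 m from the base axis. Payload 14.9 kg.
Tool frame: the origin (TCP) lies midway between the tips of the shut fingers; the grasp point (between the pads) lies 19 mm behind it (r.grip_point_offset is the distance from the TCP to the grasp point, in m); z points along the fingers, x is the direction in which the jaws open and shut, and the axes are right-handed (so a half turn about z gives the same grasp; the last joint's range is limited). The gripper opens to 91 mm and grips with 3 to 60 N. Pads are 32 mm wide; open, the fingers measure 118 mm over their backs; the gripper's body (76 mm by 178 mm) begins 60 mm behind the grasp point.
Start: joints at [1.135, 0.379, 1.734, -0, 1.028, -0.033], TCP at [0.274, 0.644, 0.214] pointing down, gripper open.
Joint ranges: [-2.77, 2.77], [-0.74, 2.19], [0, 2.66], [-1.06, 4.2], [0.31, 2.87], [-3.08, 3.08]. Speed limits (rad/s): [1.89, 1.89, 2.39, 3.14, 3.14, 3.14].

### API

Orientations are given as a unit quaternion [x, y, z, w].
In Python, from plant import r gives the robot as it stands.
- The arm moves only by the tool step_arm, never from a script. Its argument "deltas" is a list of rows, each a list of 2 entries, a list of its own where there are three numbers: the shift along the world's x, y, z each as a share of 0.25 m, from -1 to 1, then the turn, a rotation vector about the world's x, y, z each as a share of 2 pi rad, from -1 to 1. A call has 1 to 8 rows; each row is the pose to reach, as a shift and turn from the pose commanded when the call began, turning the shorter way round; what a row does not reach only later rows make up. A row lasts 1/12 s, in which the tool goes at most 41.7 mm and 7.16 degrees, less where a joint would pass 70% of its speed; a pose out of reach is approached as far as the arm can. A call with a number of a shift or a turn outside -1 to 1 is refused whole. A call with a gripper value outside its range is refused whole. "fingers" is the closure, from -1 (fully open) to 1 (shut), set as the call begins (left out, the last holds). The fingers move at their own pace and stop on an object; "force" is the grip in N (left out, the last holds). Time passes only in rows, so rows that repeat a pose let the fingers close. It gives the time, the measured TCP pose, the force and the opening at its end, in the units of the state.
- r.get_state(): the state, without advancing time (a new reading comes with each control period).
- r.capture(name): name is "scene" or "side" or "wrist"; returns a dict with "frame" (420x560x3 uint8, blue, green, red), "K" (3x3 intrinsics, pixels), "extrinsics" (4x4, takes a point from camera to world coordinates). Camera axes: x right, y up, looking along -z (the intrinsics and any distortion apply to the point x, -y, -z); pixel columns grow to the right and rows downward; lengths in m; the calibration is good to about 2 mm. The wrist camera is an equidistant fisheye: a pixel r from the principal point sees the ray r / f radians off the axis. A picture is of the moment at which its call begins. There is no depth.
- r.hand_in(): hands the job in, once; it reports no verdict.
The state is a dict: "clock": time; "joint_pos": joint angles; "qd": joint speeds; "tau": joint torques, N m; "ee_pos": TCP position; "eef_rot": TCP orientation; "ft_force": force on the tool from outside, world axes, zero at the start; "torque": the same for the moment, N m; "opening": opening from 0.0 (shut) to 1.0 (fully open).
Only numpy, scipy, OpenCV 4.12 (cv2) and the standard library are available. Lean on these libraries where they do the work, as an engineer would, in place of code of your own. Each camera call takes 0.05 s, during which the arm holds its last target. There are 200 camera calls.

### The job

Take the steel square by its black grip and press its outside corner into the inside corner between the vise's brass side plate and the flat of the chromed injector body, so that both limbs sit flush on both faces at the same time; keep a light hand pressure on both (about 5 N each, never as much as 15 N on either) for a good second. Then lay the square flat back on the black rubber mat, all of it on the mat, setting it down rather than dropping it, and let go; leave the other parts on the bench alone.

Things in the scene. Friction and masses are not known exactly. Their poses are not given: they have to be found in the camera images.
- vise: Low dark cast-iron vise fixed to the bench, 180 x 90 mm. Origin under it at bench level. Jaws close along x and are 54 mm high above the bench: fixed jaw x -62 to -2 mm, moving jaw x 26 to 56 mm, both y -50 to 22 mm. The screw's cross handle reaches x = 116 mm, 33 mm high. The +y end of the fixed jaw bears a brass side plate.
- vise_plate (a point): Nominal middle of the brass side plate's upright face, which looks along the vise's +y: at (-32, 30, 41) mm of the vise. Face 58 mm long in x (-61 to -3 mm), from 28 to 53 mm above the bench. Rigid, smooth and oiled (friction about 0.25), but slot-mounted: the true face is anywhere from y = 30 to 40 mm; not measured, it has to be felt. Axes as the vise.
- vise_corner (a point): Nominal inside corner, at (0, 30, 41) mm of the vise, 41 mm above the bench, axes as the vise. The brass plate runs from here towards -x, its face 0 to 10 mm further in +y; the injector's flat runs from here towards +y, its face 0 to 8 mm further in +x. The free space is on the -x, +y side, open down to the bench.
- injector: Chromed injector body, 260 mm long, gripped fast along y in the vise; origin and axes are those of the vise. Where it sticks out of the jaws' +y side it has a milled upright flat looking to -x, y 35 to 131 mm, 28 to 54 mm above the bench, parallel to the vise's y, rigid, smooth and oiled (friction 0.25). Hand ground: the flat is anywhere from x = 0 to 8 mm; not measured, it has to be felt.
- square_grip (a point): Point in the black grip of the loose steel square (0.45 kg, may vary by a fifth), on its centre line, 48 mm above the square's underside; axes are the square's, z up. The grip is an upright block, 14 mm thick in x, 50 mm long in y, from 24 to 68 mm above the underside, to be pinched across x from above, clear of the stock under it.
- square_corner (a point): Outside corner of the square at its underside: (11, -45, -48) mm from the grip centre in the square's axes.
- square_tip (a point): Outer corner of the blade's free end at the underside: (-100, -45, -48) mm from the grip centre.
- square_end (a point): Outer corner of the stock's free end at the underside: (11, 45, -48) mm from the grip centre.
- square: The same square, an L lying flat; origin at its underside straight below the grip. Stock: x -11 to 11 mm, y -43 to 45 mm, 24 mm high. Blade: 6 mm thick, level with the underside, y -45 to -23 mm, x 11 to -100 mm. The stock's +x face goes on the injector's flat, the blade's -y edge on the brass plate, axes parallel to the vise's, level, underside about 34 (31 to 44) mm above the bench.
- mat: Black rubber mat, 230 mm (x) by 190 mm (y), 4 mm thick, fixed on the bench; origin at the centre of its underside. The square starts on it.
- nozzle_nut: Loose steel nozzle nut, 26 mm across flats, 36 mm high; bystander, origin under it.
- green_cap: Loose green plastic protective cap, 26 mm wide, 28 mm high; bystander, origin under it.
- washer: Loose bronze sealing washer, 24 mm wide, 4 mm thick; bystander, origin under it.
- socket: Loose blue anodized socket, 28 mm wide, 38 mm high; bystander, origin under it.
- spanner: Loose steel spanner, 150 mm long, lying flat; bystander.
- nozzle: Loose dark steel injector nozzle, 22 mm wide, 46 mm high; bystander, origin under it.

How it is judged:
On the way:
1. the square is held, its limbs flush (within 0.02 rad) and pressed with 2 to 10 N on the brass plate and on the injector's flat at once, for 0.8 s (contact force between square and injector between 2 and 10 N and contact force between square and vise between 2 and 10 N and angle between the x axis of square and the x axis of vise, either way round below 0.02 rad and angle between square's own z axis and vertical below 0.05 rad and x of square_corner in the frame of vise_corner between -0.004 and 0.012 m and y of square_corner in the frame of vise_corner between -0.004 and 0.014 m and contact force between the fingers and square above 0.5 N), for 0.8 s.
At the end, for the whole second after the job is handed in: The square lies flat (within 0.05 rad) and at rest on the rubber mat, all its corners within the mat's edges (2 mm over at most), and the gripper has let go of it (x of square_corner in the frame of mat between -0.117 and 0.117 m and y of square_corner in the frame of mat between -0.097 and 0.097 m and x of square_tip in the frame of mat between -0.117 and 0.117 m and y of square_tip in the frame of mat between -0.097 and 0.097 m and x of square_end in the frame of mat between -0.117 and 0.117 m and y of square_end in the frame of mat between -0.097 and 0.097 m and angle between square's own z axis and vertical below 0.05 rad and z of square_grip in the frame of mat between 0.046 and 0.058 m and linear speed of square below 0.02 m/s and contact force between the fingers and square below 0.1 N); the robot touches nothing.
It fails at once if the square is pressed on the injector with more than 15 N (contact force between square and injector above 15 N).
It fails at once if the square is pressed on the vise or its plate with more than 15 N (contact force between square and vise above 15 N).
It fails at once if the square is let go more than about 12 mm above the mat (contact force between the fingers and square below 0.05 N and z of square_grip in the frame of mat above 0.064 m).
It fails at once if another part on the bench is moved by more than 20 mm (distance of any of nozzle_nut, green_cap, washer, socket, spanner, nozzle from where it was at the start of the episode above 0.02 m).
It also fails if it takes over 69 s, if anything falls off the work surface, if the arm or the gripper's body presses on something with over 40 N, if the wrist force passes 120 N, or if a joint passes its speed limit or range.

## Working session

There is one attempt and no reset: what is moved stays moved. The work goes in short steps, Python scripts to look and compute and a tool call to move; the robot and the scene stay as the last step left them, time stands still between calls to the robot, and variables do not carry over. Pictures are saved under pics/ and viewed, about 8 in all and at most 12, crops included, and the job is handed in when it is done.

Besides the shell and the picture viewer there is one more tool, called after ">>>" as name(argument=value, ...), one argument or row to a line, values as JSON. step_arm: Moves the arm, as the interface text tells. Shift numbers are shares of 0.25 m and turn numbers shares of 2 pi rad, none past 1 either way. Its arguments: {"type":"object","properties":{"deltas":{"type":"array","items":{"type":"array"}},"fingers":{"type":"number"},"force":{"type":"number"}},"required":["deltas"]}

```bash
ls; mkdir -p pics; python3 - <<'E'
from plant import r
import cv2,pickle,numpy as np
d={}
for n in("scene","side","wrist"):
    c=r.capture(n); d[n]=c; cv2.imwrite(f"pics/{n}0.png",c["frame"]); print(n,np.round(c["K"],1).tolist(),np.round(c["extrinsics"],3).tolist(),c.keys())
pickle.dump(d,open("c0.pkl","wb"))
s=r.get_state();print(s, r.grip_point_offset)
E
```

```text
pics
scene [[403.8, 0.0, 281.2], [0.0, 403.8, 214.5], [0.0, 0.0, 1.0]] [[-0.8, -0.509, 0.318, 1.01], [0.6, -0.689, 0.407, 0.526], [0.012, 0.516, 0.856, 1.193], [0.0, 0.0, 0.0, 1.0]] dict_keys(['frame', 'K', 'extrinsics'])
side [[401.2, 0.0, 282.3], [0.0, 401.2, 210.9], [0.0, 0.0, 1.0]] [[0.99, 0.109, -0.093, 0.512], [-0.143, 0.684, -0.716, -0.809], [-0.014, 0.722, 0.692, 0.838], [0.0, 0.0, 0.0, 1.0]] dict_keys(['frame', 'K', 'extrinsics'])
wrist [[325.2, 0.0, 278.1], [0.0, 325.2, 206.7], [0.0, 0.0, 1.0]] [[0.392, -0.883, -0.26, 0.201], [0.92, 0.375, 0.112, 0.677], [-0.001, -0.283, 0.959, 0.385], [0.0, 0.0, 0.0, 1.0]] dict_keys(['frame', 'K', 'extrinsics'])
{'clock': 0.15, 'joint_pos': array([ 1.13469471e+00,  3.79287721e-01,  1.73460997e+00, -1.24639486e-05,
        1.02848026e+00, -3.32810680e-02]), 'qd': array([-0.00071391, -0.00209721, -0.00273401, -0.0007782 ,  0.0010893 ,
       -0.00128438]), 'tau': array([-8.28233533e-04, -7.64115429e+01, -4.34663165e+01,  6.51128870e-02,
        4.09951480e-02,  1.87714198e-05]), 'ee_pos': array([0.27428978, 0.64372379, 0.21345736]), 'eef_rot': array([ 8.34268708e-01,  5.51357932e-01, -3.31803800e-04,  2.10015845e-04]), 'ft_force': array([-0.22820195, -0.43281487,  0.10169831]), 'torque': array([-0.02369733, -0.02752478, -0.02523079]), 'opening': 1.0019327391261659} 0.0188
```

View pics/scene0.png

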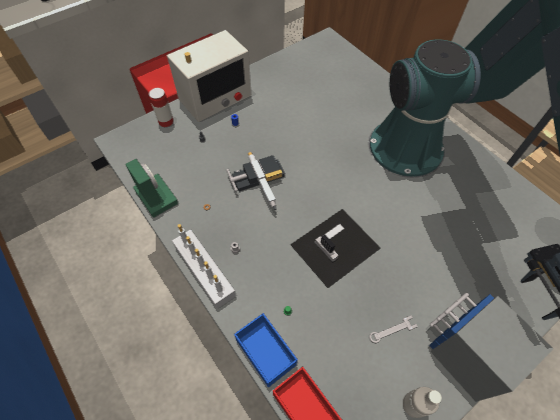

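View pics/side0.png

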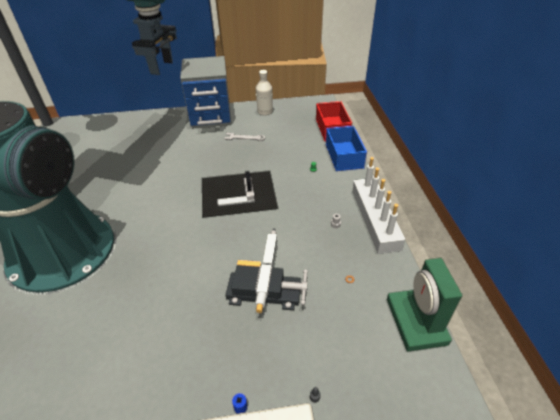

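The scene and side views show the square on the mat: mat centre is at scene (336,247) and side (239,193). The vise sits at scene (258,175) and side (266,283), with its brass plate at scene (273,175) and side (248,263). Next I'll get rough positions, then a close look.

```bash
cat > h.py <<'E'
import numpy as np,cv2,pickle
from scipy.spatial.transform import Rotation as R
def ray(c,uv,fish=False):
    K,T=c["K"],c["extrinsics"]; uv=np.atleast_2d(np.array(uv,float))
    p=(uv-[K[0,2],K[1,2]])/K[0,0]
    if fish:
        th=np.linalg.norm(p,axis=1,keepdims=True); s=np.sinc(th/np.pi)
        d=np.c_[p*s*[1,-1],-np.cos(th)]
    else: d=np.c_[p*[1,-1],-np.ones(len(p))]
    return T[:3,3],d@T[:3,:3].T
def at_z(c,uv,z,fish=False):
    o,d=ray(c,uv,fish); return o+d*((z-o[2])/d[:,2])[:,None]
def proj(c,P,fish=False):
    K,T=c["K"],c["extrinsics"]; q=(np.atleast_2d(P)-T[:3,3])@T[:3,:3]
    q=q*[1,-1,-1]
    if fish:
        rr=np.linalg.norm(q[:,:2],axis=1,keepdims=True); th=np.arctan2(rr,q[:,2:]); p=q[:,:2]/rr*th
    else: p=q[:,:2]/q[:,2:]
    return p*K[0,0]+[K[0,2],K[1,2]]
E
python3 - <<'E'
from h import *
d=pickle.load(open("c0.pkl","rb"));np.set_printoptions(precision=3,suppress=True)
print("mat scene",at_z(d["scene"],[(343,209),(380,245),(334,287),(291,243)],.004))
print("mat side",at_z(d["side"],[(201,180),(273,173),(277,206),(204,215)],.004))
print("vise",at_z(d["scene"],[(258,175),(250,153),(275,208)],.05),at_z(d["side"],[(266,283),(273,232),(259,308)],.05))
a=d["scene"]["frame"][142:292,222:387]; b=d["side"]["frame"][166:316,192:322]
cv2.imwrite("pics/crop1.png",cv2.resize(a,None,fx=4,fy=4,interpolation=cv2.INTER_CUBIC))
E
```

```text
mat scene [[0.383 0.071 0.004]
 [0.378 0.249 0.004]
 [0.595 0.269 0.004]
 [0.609 0.068 0.004]]
mat side [[0.382 0.24  0.004]
 [0.62  0.239 0.004]
 [0.612 0.077 0.004]
 [0.391 0.073 0.004]]
vise [[ 0.555 -0.195  0.05 ]
 [ 0.521 -0.293  0.05 ]
 [ 0.588 -0.049  0.05 ]] [[ 0.544 -0.234  0.05 ]
 [ 0.582 -0.071  0.05 ]
 [ 0.52  -0.301  0.05 ]]
```

View pics/crop1.png

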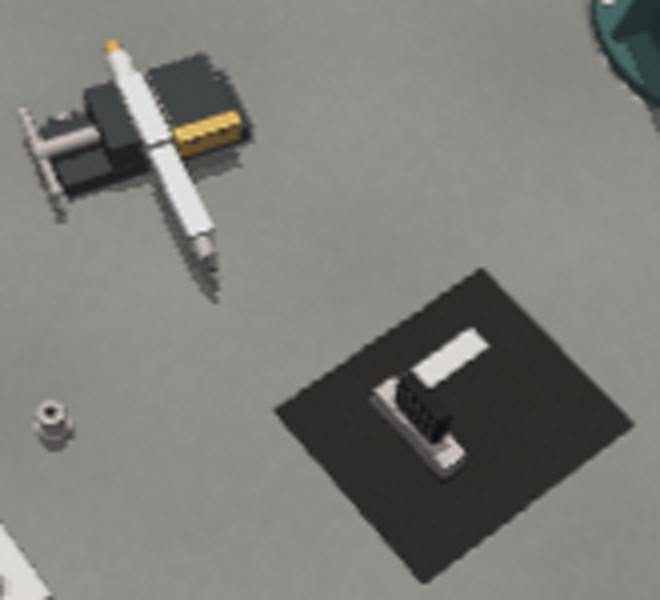

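The crop shows the square on the mat with its stock at crop (375-465, 385-470) and its blade pointing to (480,340), so its yaw is near 0. The vise is turned by about -0.26 rad. I'm moving the wrist camera over.

>>> step_arm(
  deltas=[
    [[0.36, -0.96, 0.2], [0, 0, -0.09]],
    [[0.36, -0.96, 0.2], [0, 0, -0.09]],
    [[0.36, -0.96, 0.2], [0, 0, -0.09]],
    [[0.36, -0.96, 0.2], [0, 0, -0.09]],
    [[0.36, -0.96, 0.2], [0, 0, -0.09]],
    [[0.36, -0.96, 0.2], [0, 0, -0.09]],
    [[0.36, -0.96, 0.2], [0, 0, -0.09]],
  ],
)

```text
clock: 0.73
ee_pos: [0.3654, 0.4003, 0.2648]
eef_rot: [0.955, 0.296, 0.0, 0.0]
ft_force: [0.5, -0.4, 0.2]
opening: 1.0
```

>>> step_arm(
  deltas=[
    [[0.52, -0.96, 0], [0, 0, -0.096]],
    [[0.52, -0.96, 0], [0, 0, -0.096]],
    [[0.52, -0.96, 0], [0, 0, -0.096]],
    [[0.52, -0.96, 0], [0, 0, -0.096]],
    [[0.52, -0.96, 0], [0, 0, -0.096]],
    [[0.52, -0.96, 0], [0, 0, -0.096]],
    [[0.52, -0.96, 0], [0, 0, -0.096]],
    [[0.52, -0.96, 0], [0, 0, -0.096]],
  ],
)

```text
clock: 1.4
ee_pos: [0.496, 0.1609, 0.2639]
eef_rot: [1.0, -0.002, 0.0, 0.0]
ft_force: [-0.6, 1.2, -0.5]
opening: 1.0
```

```bash
python3 - <<'E'
from plant import r
from h import *
c=r.capture("wrist");pickle.dump(c,open("c1.pkl","wb"))
cv2.imwrite("pics/w1.png",cv2.resize(c["frame"],(800,600),interpolation=cv2.INTER_CUBIC))
print(np.round(c["extrinsics"],3).tolist())
E
```

```text
[[1.0, 0.004, 0.0, 0.496], [-0.004, 0.959, 0.283, 0.243], [0.001, -0.283, 0.959, 0.435], [0.0, 0.0, 0.0, 1.0]]
```

View pics/w1.png

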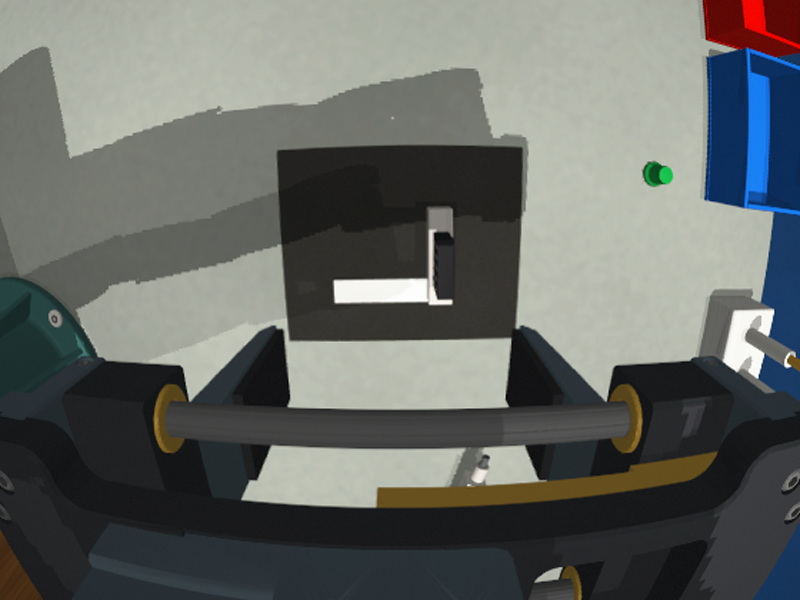

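The wrist view (800x600 scale) shows the mat with corners at about (278,151), (522,147), (518,338) and (290,340). The square's stock top has corners (428,207), (453,207) and (452,305). The blade tip is at (334,280) and (334,303), and the grip is at (444,266).

```bash
python3 - <<'E'
from h import *
from scipy.optimize import least_squares
np.set_printoptions(precision=4,suppress=True)
c=pickle.load(open("c1.pkl","rb")); s=.7
f=lambda uv,z:at_z(c,np.array(uv,float)*s,z,True)
m=f([(278,151),(522,147),(518,338),(290,340)],.004);print(m,m.mean(0))
# square model points: local xyz (underside), pixel
L=np.array([(-11,45,24),(11,45,24),(11,-43,24),(-100,-23,6),(-100,-45,6)])/1000
uv=np.array([(428,207),(453,207),(452,305),(334,280),(334,303)])*s
def pr(p): 
    q=L@R.from_euler('z',p[2]).as_matrix().T+[p[0],p[1],.004]; return proj(c,q,True)
o=least_squares(lambda p:(pr(p)-uv).ravel(),[.52,.15,0]);print(o.x,o.fun.reshape(-1,2)/s)
im=c["frame"][130:250,185:375];
im=cv2.resize(im,None,fx=4,fy=4,interpolation=cv2.INTER_CUBIC)
def draw(P,z0,col):
    q=np.array(P)/1000@R.from_euler('z',o.x[2]).as_matrix().T+[o.x[0],o.x[1],z0]
    u=((proj(c,q,True)-[185,130]+.5)*4).astype(int); cv2.polylines(im,[u],True,col,1)
draw([(-11,45,24),(11,45,24),(11,-43,24),(-11,-43,24)],.004,(0,0,255))
draw([(-11,-45,6),(-11,-23,6),(-100,-23,6),(-100,-45,6)],.004,(0,255,0))
draw([(-7,25,68),(7,25,68),(7,-25,68),(-7,-25,68)],.004,(255,255,0))
cv2.imwrite("pics/fit1.png",im)
E
```

```text
[[0.3855 0.2565 0.004 ]
 [0.6134 0.2598 0.004 ]
 [0.6195 0.0697 0.004 ]
 [0.3869 0.0686 0.004 ]] [0.5013 0.1636 0.004 ]
[0.5352 0.1575 0.0176] [[-0.1532  1.1865]
 [-0.2577  0.9479]
 [ 0.1535 -1.5795]
 [-0.5346  0.0664]
 [ 0.8064 -0.8621]]
```

View pics/fit1.png

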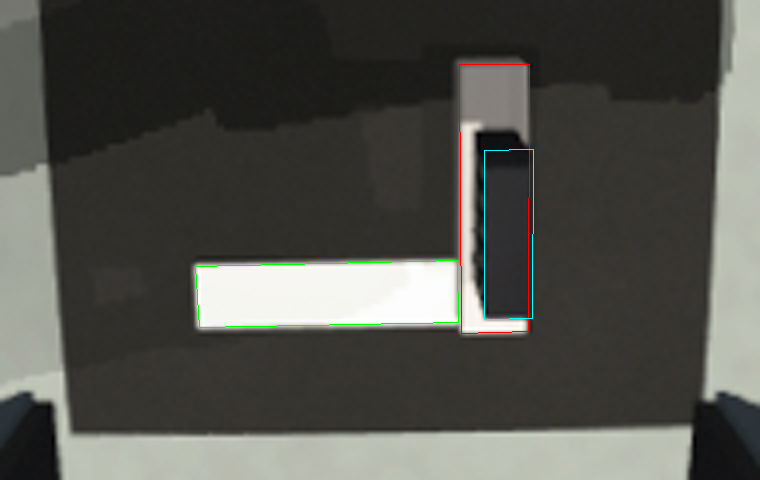

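The fit is good: square origin at (0.535, 0.157) with yaw 0.018, and the overlay matches the edges. I'll go down and pinch the grip.

>>> step_arm(
  deltas=[
    [[0.156, -0.014, -0.1], [0, 0, 0.0033]],
    [[0.156, -0.014, -0.25], [0, 0, 0.0033]],
    [[0.156, -0.014, -0.4], [0, 0, 0.0033]],
    [[0.156, -0.014, -0.55], [0, 0, 0.0033]],
    [[0.156, -0.014, -0.7], [0, 0, 0.0033]],
    [[0.156, -0.014, -0.83], [0, 0, 0.0033]],
    [[0.156, -0.014, -0.9], [0, 0, 0.0033]],
    [[0.156, -0.014, -0.912], [0, 0, 0.0033]],
  ],
  fingers=-1,
)

```text
clock: 2.12
ee_pos: [0.5307, 0.161, 0.0325]
eef_rot: [1.0, 0.011, -0.003, 0.001]
ft_force: [-0.9, -0.8, 0.3]
opening: 1.001
```

>>> step_arm(
  deltas=[
    [[0, 0, 0], [0, 0, 0]],
    [[0, 0, 0], [0, 0, 0]],
    [[0, 0, 0], [0, 0, 0]],
    [[0, 0, 0], [0, 0, 0]],
    [[0, 0, 0], [0, 0, 0]],
    [[0, 0, 0], [0, 0, 0]],
    [[0, 0, 0], [0, 0, 0]],
    [[0, 0, 0], [0, 0, 0]],
  ],
  fingers=1,
  force=35,
)

```text
clock: 2.78
ee_pos: [0.5335, 0.1605, 0.0362]
eef_rot: [1.0, 0.01, 0.0, -0.0]
ft_force: [-0.6, 0.9, -0.8]
opening: 0.446
```

>>> step_arm(
  deltas=[
    [[0, 0, 0], [0, 0, 0]],
    [[0, 0, 0], [0, 0, 0]],
    [[0, 0, 0], [0, 0, 0]],
    [[0, 0, 0], [0, 0, 0]],
    [[0, 0, 0], [0, 0, 0]],
    [[0, 0, 0], [0, 0, 0]],
    [[0, 0, 0], [0, 0, 0]],
    [[0, 0, 0], [0, 0, 0]],
  ],
)

```text
clock: 3.45
ee_pos: [0.5335, 0.1605, 0.0359]
eef_rot: [1.0, 0.01, 0.0, -0.0]
ft_force: [1.1, -0.5, -1.5]
opening: 0.15
```

```bash
python3 - <<'E'
from plant import r
from h import *
d={n:r.capture(n) for n in("scene","side","wrist")};pickle.dump(d,open("c2.pkl","wb"))
im=cv2.resize(d["scene"]["frame"][142:222,222:302],(480,480),interpolation=cv2.INTER_CUBIC)
im2=cv2.resize(d["side"]["frame"][226:316,222:312],(480,480),interpolation=cv2.INTER_CUBIC)
cv2.imwrite("pics/v2.png",cv2.resize(np.hstack([im,im2]),(800,400)))
s=r.get_state();print(s["ee_pos"],s["eef_rot"],s["opening"],s["ft_force"],s["torque"])
E
```

```text
[0.53342941 0.16049783 0.0359207 ] [9.99949237e-01 1.00758658e-02 2.59795259e-05 4.76270404e-06] 0.15101637199475337 [ 0.36342306  0.11095142 -1.08134409] [-0.03594457 -0.13280615  0.02120063]
```

View pics/v2.png

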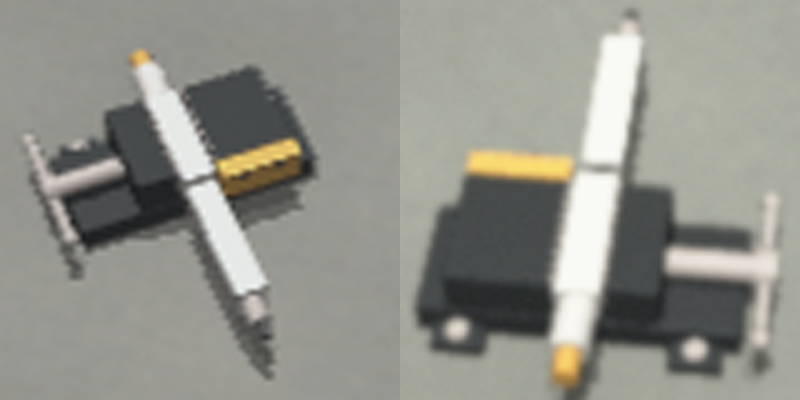

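The crops show the vise in both fixed views: injector, brass plate and jaw corners. The grip is held at 13.7 mm. Next I'll fit the vise roughly from these corners.

```bash
python3 - <<'E'
from h import *
from scipy.optimize import least_squares
np.set_printoptions(precision=4,suppress=True)
d=pickle.load(open("c2.pkl","rb"))
S=[((56,-50,54),(106,113)),((56,22,54),(131,185)),((26,22,54),(180,178)),((-61,None,53),(300,141)),((-3,None,53),(221,162))]
D=[((56,22,54),(671,188)),((-62,22,54),(458,178)),((-62,-50,54),(445,278)),((-61,None,53),(468,152)),((-3,None,53),(572,158))]
def res(p):
    o=[]
    for c,L,k,off in(("scene",S,5,(222,142)),("side",D,40/9,(132,226))):
        for P,uv in L:
            P=np.array([P[0]/1000,p[3] if P[1] is None else P[1]/1000,P[2]/1000])
            q=R.from_euler('z',p[2]).apply(P)+[p[0],p[1],0]
            o.append(proj(d[c],q)[0]-(np.array(uv)/k+off-[0.4,0.4]))
    return np.array(o).ravel()
o=least_squares(res,[.55,-.2,-.26,.035],loss='soft_l1');print(o.x);print(res(o.x).reshape(-1,2))
# injector -x edge direction at z=.054
for c,uv,k,off in(("scene",[(213,185),(270,285)],5,(222,142)),("side",[(605,38),(553,285)],40/9,(132,226))):
    P=at_z(d[c],np.array(uv)/k+off,.054);v=P[1]-P[0];print(c,np.arctan(-v[0]/v[1]),P[:,:2], (R.from_euler('z',-o.x[2]).apply(P-[*o.x[:2],0])[:,:2]))
E
```

```text
[ 0.5311 -0.206  -0.2205  0.0357]
[[-1.1404 -0.3569]
 [ 1.4107  0.267 ]
 [-0.4017 -1.1369]
 [-0.0662  1.2984]
 [ 0.5939  2.4454]
 [ 0.3876 -0.6817]
 [ 0.9272 -0.9215]
 [-1.0642  0.6683]
 [-0.0106  0.8873]
 [-0.4496  0.7282]]
scene -0.19134934573394363 [[ 0.5479 -0.1646]
 [ 0.5654 -0.0743]] [[0.0073 0.044 ]
 [0.0046 0.136 ]]
side -0.27226582317753906 [[ 0.5674 -0.0822]
 [ 0.5194 -0.2541]] [[ 0.0083  0.1287]
 [-0.001  -0.0496]]
```

>>> step_arm(
  deltas=[
    [[0, 0, 0.05], [0, 0, 0]],
    [[0, 0, 0.15], [0, 0, 0]],
    [[0, -0.08, 0.28], [0, 0, -0.005]],
    [[-0.02, -0.2, 0.4], [0, 0, -0.012]],
    [[-0.05, -0.34, 0.4], [0, 0, -0.02]],
    [[-0.08, -0.48, 0.4], [0, 0, -0.028]],
    [[-0.104, -0.62, 0.4], [0, 0, -0.035]],
    [[-0.104, -0.76, 0.4], [0, 0, -0.038]],
  ],
)

```text
clock: 4.27
ee_pos: [0.5057, -0.0308, 0.1367]
eef_rot: [0.994, -0.11, -0.0, -0.0]
ft_force: [0.7, 0.1, -3.4]
opening: 0.154
```

>>> step_arm(
  deltas=[
    [[0, -0.08, 0], [0, 0, 0]],
    [[0, -0.14, 0], [0, 0, 0]],
    [[0, -0.18, 0], [0, 0, 0]],
    [[0, -0.2, 0], [0, 0, 0]],
    [[0, -0.2, 0], [0, 0, 0]],
    [[0, -0.2, 0], [0, 0, 0]],
    [[0, -0.2, 0], [0, 0, 0]],
    [[0, -0.2, 0], [0, 0, 0]],
  ],
)

```text
clock: 4.93
ee_pos: [0.5074, -0.0787, 0.1359]
eef_rot: [0.994, -0.109, -0.0, -0.0]
ft_force: [0.2, -0.7, -3.4]
opening: 0.154
```

```bash
python3 - <<'E'
from plant import r
from h import *
c=r.capture("wrist");pickle.dump(c,open("c3.pkl","wb"))
cv2.imwrite("pics/w3.png",cv2.resize(c["frame"][90:390,100:500],(800,600),interpolation=cv2.INTER_CUBIC))
S=[]
for i in range(12):
    s=r.get_state();S.append(np.r_[s["ft_force"],s["torque"]]); r.capture("wrist")
print(s["ee_pos"],s["eef_rot"],s["opening"],np.mean(S,0),np.std(S,0))
E
```

```text
[ 0.50737776 -0.07953433  0.13590238] [ 9.94024564e-01 -1.09156600e-01 -5.44606299e-05  2.76805479e-06] 0.15358302811791769 [-0.00529818 -0.03928077 -3.59871078 -0.05807473  0.03623179  0.00509896] [0.4303639  0.46630449 0.47450375 0.02550326 0.02945605 0.03770884]
```

View pics/w3.png

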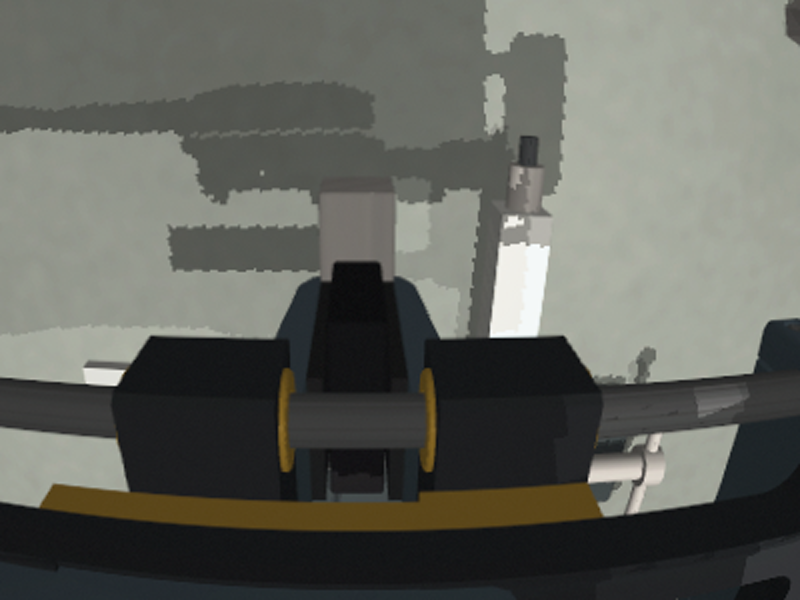

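This view shows the injector stub to the right of the held square. Its -x top edge runs from about (500,215) to (490,338) in the crop, and the stock top is at x 320-395. Next I'll fit those edges at subpixel level.

```bash
python3 - <<'E'
from h import *
np.set_printoptions(precision=4,suppress=True)
c=pickle.load(open("c3.pkl","rb")); g=cv2.GaussianBlur(cv2.cvtColor(c["frame"],cv2.COLOR_BGR2GRAY).astype(float),(3,3),0)
def edge(p,q,z,name,w=5):   # crop px at 2x
    p=np.array(p)/2+[100,90];q=np.array(q)/2+[100,90];uv=[]
    for v in range(int(p[1])+1,int(q[1])):
        u0=p[0]+(q[0]-p[0])*(v-p[1])/(q[1]-p[1]); us=np.arange(int(u0)-w,int(u0)+w+1)
        gr=np.abs(g[v,us+1]-g[v,us-1]);k=gr.argmax();a=slice(max(k-2,0),k+3);uv.append(((us[a]*gr[a]).sum()/gr[a].sum(),v))
    P=at_z(c,uv,z,True); 
    for _ in range(3):
        f=np.polyfit(P[:,1],P[:,0],1);e=P[:,0]-np.polyval(f,P[:,1]);P=P[abs(e)<2*e.std()+1e-5]
    print(name,"yaw",np.arctan(-f[0]),"n",len(P),"rms",e.std(),"mid",P[:,:2].mean(0),"y",P[0,1],P[-1,1])
for z in(.054,.05):
    edge((501,225),(491,335),z,"inj -x top")
    edge((550,245),(541,335),z,"inj +x top")
for z in(.128,):
    edge((320,195),(320,255),z,"stock -x");edge((395,195),(394,255),z,"stock +x")
E
```

```text
inj -x top yaw -0.25135986118640335 n 48 rms 8.829001813149332e-05 mid [ 0.5609 -0.1064] y -0.08291317774121017 -0.12767004517842334
inj +x top yaw -0.25313785804933786 n 43 rms 8.228014116787016e-05 mid [ 0.5818 -0.1139] y -0.09530957461447451 -0.13294931853473585
inj -x top yaw -0.2513598611864018 n 48 rms 8.968368757068698e-05 mid [ 0.5615 -0.1081] y -0.08424350093672174 -0.12970686135763843
inj +x top yaw -0.25313785804933836 n 43 rms 8.357894391617147e-05 mid [ 0.5827 -0.1157] y -0.09683557654971137 -0.1350694687316974
stock -x yaw -0.08983531494527755 n 27 rms 0.0003634422782933641 mid [ 0.5033 -0.0451] y -0.03670941812087088 -0.05348110639360682
stock +x yaw -0.22727459440902878 n 25 rms 7.737885680932906e-05 mid [ 0.5247 -0.0511] y -0.044129916136503716 -0.05815023517641335
```

The vise yaw is -0.252 and both injector edges agree. The square needs about -0.03 rad more, and the gap to the flat is about 47 mm. I'll approach with clearance and descend.

>>> step_arm(
  deltas=[
    [[0.03, -0.02, 0], [0, 0, -0.002]],
    [[0.08, -0.06, 0], [0, 0, -0.004]],
    [[0.11, -0.086, -0.03], [0, 0, -0.0049]],
    [[0.11, -0.086, -0.1], [0, 0, -0.0049]],
    [[0.11, -0.086, -0.18], [0, 0, -0.0049]],
    [[0.11, -0.086, -0.24], [0, 0, -0.0049]],
    [[0.11, -0.086, -0.272], [0, 0, -0.0049]],
    [[0.11, -0.086, -0.272], [0, 0, -0.0049]],
  ],
)

```text
clock: 6.25
ee_pos: [0.534, -0.101, 0.0659]
eef_rot: [0.992, -0.125, -0.001, -0.0]
ft_force: [-1.5, -0.0, -4.7]
opening: 0.151
```

>>> step_arm(
  deltas=[
    [[0, 0, 0], [0, 0, 0]],
    [[0, 0, 0], [0, 0, 0]],
    [[0, 0, 0], [0, 0, 0]],
    [[0, 0, 0], [0, 0, 0]],
  ],
)

```text
clock: 6.58
ee_pos: [0.5355, -0.1011, 0.0688]
eef_rot: [0.992, -0.124, 0.001, 0.0]
ft_force: [-0.7, -0.4, -3.0]
opening: 0.15
```

```bash
cat > ft.py <<'E'
from plant import r
import sys
from h import *
np.set_printoptions(precision=3,suppress=True)
n=int(sys.argv[1]) if len(sys.argv)>1 else 6
S=[]
for i in range(n):
    c=r.capture("wrist");s=r.get_state();S.append(np.r_[s["ft_force"],s["torque"]])
S=np.array(S);m=S.mean(0);Z=R.from_euler('z',.252)
F=Z.apply(m[:3]);M=Z.apply(m[3:]);p=Z.apply(s["ee_pos"]);q=R.from_quat(s["eef_rot"]).as_matrix()
print("clk",s["clock"],"F_vise",F,"M_vise",M,"TCP vise-axes",p*1000,"yaw",np.arctan2(q[1,0],q[0,0]),"tilt",q[:2,2],"op",s["opening"])
E
python3 - <<'E'
exec(open("ft.py").read().replace("sys.argv","['x','10']"))
pickle.dump(c,open("c4.pkl","wb"))
b=r.capture("side")["frame"]; a=r.capture("scene")["frame"]
x=cv2.resize(c["frame"][90:390,100:500],(533,400),interpolation=cv2.INTER_CUBIC)
y=cv2.resize(b[216:316,222:307],(267,314),interpolation=cv2.INTER_CUBIC);y=cv2.copyMakeBorder(y,0,86,0,0,0)
cv2.imwrite("pics/v4.png",np.hstack([x,y]))
E
```

```text
clk 7.0833 F_vise [-0.047 -0.165 -3.506] M_vise [-0.067  0.021 -0.002] TCP vise-axes [543.19   35.55   67.928] yaw -0.24950560795318244 tilt [-0.  0.] op 0.15354041268712207
```

View pics/v4.png

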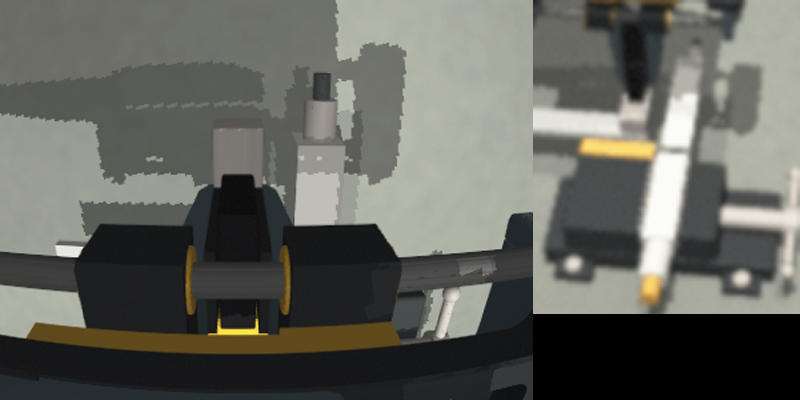

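The square is level beside the corner: in the left panel the stock's right edge is at x≈263 and the injector's left edge at x≈297. I'll measure relative angle and gap before closing in.

```bash
python3 - <<'E'
from h import *
np.set_printoptions(precision=4,suppress=True)
c=pickle.load(open("c4.pkl","rb")); g=cv2.GaussianBlur(cv2.cvtColor(c["frame"],cv2.COLOR_BGR2GRAY).astype(float),(3,3),0)
def edge(p,q,z,name,w=4):
    uv=[]
    for v in range(int(p[1])+1,int(q[1])):
        u0=p[0]+(q[0]-p[0])*(v-p[1])/(q[1]-p[1]); us=np.arange(round(u0)-w,round(u0)+w+1)
        gr=np.abs(g[v,us+1]-g[v,us-1]);k=gr.argmax();a=slice(max(k-2,0),k+3);uv.append(((us[a]*gr[a]).sum()/gr[a].sum(),v))
    P=at_z(c,uv,z,True)
    for _ in range(4):
        f=np.polyfit(P[:,1],P[:,0],1);e=P[:,0]-np.polyval(f,P[:,1]);P=P[abs(e)<2*e.std()+1e-5]
    m=R.from_euler('z',.252).apply(P).mean(0)
    print(name,"yaw",np.arctan(-f[0]),len(P),"rms",e.std(),"vise-axes",m[:2],"len",np.ptp(P[:,1]))
edge((324.3,202),(321.3,254),.054,"inj -x")
edge((297.3,188),(296.6,218),.060,"stock +x"); edge((260.5,188),(260.5,218),.060,"stock -x")
E
```

```text
inj -x yaw -0.2540820867656392 47 rms 7.081032222338568e-05 vise-axes [0.5698 0.0483] len 0.031638512080700204
stock +x yaw -0.24783181580734118 27 rms 6.225280940774688e-05 vise-axes [0.5535 0.0674] len 0.016192698802894617
stock -x yaw -0.265071067511125 29 rms 3.466919892167448e-05 vise-axes [0.5325 0.0668] len 0.016137672671005958
```

Angles agree (-0.256 vs -0.254) and the gap is 16.3 mm. I'm advancing 14 mm towards the flat, then feeling for it in small steps.

>>> step_arm(
  deltas=[
    [[0.008, -0.002, 0], [0, 0, 0]],
    [[0.02, -0.005, 0], [0, 0, 0]],
    [[0.032, -0.0083, 0], [0, 0, 0]],
    [[0.044, -0.0113, 0], [0, 0, 0]],
    [[0.05, -0.0129, 0], [0, 0, 0]],
    [[0.0542, -0.014, 0], [0, 0, 0]],
    [[0.0542, -0.014, 0], [0, 0, 0]],
    [[0.0542, -0.014, 0], [0, 0, 0]],
  ],
)

```text
clock: 7.85
ee_pos: [0.5484, -0.1045, 0.0679]
eef_rot: [0.992, -0.124, -0.0, -0.0]
ft_force: [-0.3, 0.3, -3.5]
opening: 0.152
```

>>> step_arm(
  deltas=[
    [[0.0005, -0.00013, 0], [0, 0, 0]],
    [[0.001, -0.00026, 0], [0, 0, 0]],
    [[0.0015, -0.0004, 0], [0, 0, 0]],
    [[0.002, -0.0005, 0], [0, 0, 0]],
    [[0.002, -0.0005, 0], [0, 0, 0]],
    [[0.002, -0.0005, 0], [0, 0, 0]],
  ],
)

```text
clock: 8.35
ee_pos: [0.5489, -0.1046, 0.0679]
eef_rot: [0.992, -0.124, 0.0, 0.0]
ft_force: [-0.4, 0.7, -3.9]
opening: 0.155
```

```bash
python3 ft.py 6
```

```text
clk 8.65 F_vise [ 0.006 -0.132 -3.446] M_vise [-0.07   0.01   0.017] TCP vise-axes [557.72   35.545  67.924] yaw -0.2495243878186935 tilt [0. 0.] op 0.1540698061444748
```

>>> step_arm(
  deltas=[
    [[0.0004, -0.0001, 0], [0, 0, 0]],
    [[0.0008, -0.0002, 0], [0, 0, 0]],
    [[0.0012, -0.0003, 0], [0, 0, 0]],
    [[0.0016, -0.0004, 0], [0, 0, 0]],
    [[0.0016, -0.0004, 0], [0, 0, 0]],
    [[0.0016, -0.0004, 0], [0, 0, 0]],
  ],
)

```text
clock: 9.15
ee_pos: [0.5494, -0.1047, 0.0679]
eef_rot: [0.992, -0.124, 0.0, -0.0]
ft_force: [-0.6, 0.7, -2.8]
opening: 0.151
```

```bash
python3 ft.py 4
```

```text
clk 9.35 F_vise [ 0.036 -0.499 -3.577] M_vise [-0.078  0.004  0.015] TCP vise-axes [558.113  35.561  67.924] yaw -0.24948462913415306 tilt [-0.  0.] op 0.148952889965591
```

>>> step_arm(
  deltas=[
    [[0.0004, -0.0001, 0], [0, 0, 0]],
    [[0.0008, -0.0002, 0], [0, 0, 0]],
    [[0.0012, -0.0003, 0], [0, 0, 0]],
    [[0.0016, -0.0004, 0], [0, 0, 0]],
    [[0.0016, -0.0004, 0], [0, 0, 0]],
    [[0.0016, -0.0004, 0], [0, 0, 0]],
  ],
)

```text
clock: 9.85
ee_pos: [0.5498, -0.1048, 0.0679]
eef_rot: [0.992, -0.124, -0.0, -0.0]
ft_force: [-0.1, 0.3, -3.4]
opening: 0.152
```

```bash
python3 ft.py 4
```

```text
clk 10.05 F_vise [ 0.039 -0.361 -3.48 ] M_vise [-0.045  0.    -0.025] TCP vise-axes [558.541  35.532  67.936] yaw -0.24949169162929502 tilt [ 0. -0.] op 0.1504911897390173
```

>>> step_arm(
  deltas=[
    [[0.0004, -0.0001, 0], [0, 0, 0]],
    [[0.0008, -0.0002, 0], [0, 0, 0]],
    [[0.0012, -0.0003, 0], [0, 0, 0]],
    [[0.0016, -0.0004, 0], [0, 0, 0]],
    [[0.0016, -0.0004, 0], [0, 0, 0]],
    [[0.0016, -0.0004, 0], [0, 0, 0]],
  ],
)

```text
clock: 10.55
ee_pos: [0.5499, -0.1049, 0.0678]
eef_rot: [0.992, -0.124, -0.0, -0.0]
ft_force: [-2.8, 0.3, -2.7]
opening: 0.152
```

```bash
python3 ft.py 4
```

```text
clk 10.75 F_vise [-2.145  0.533 -3.164] M_vise [-0.076  0.556 -0.116] TCP vise-axes [558.704  35.551  67.846] yaw -0.24955472379100005 tilt [-0.001  0.   ] op 0.15525491883900752
```

Contact with the flat is at TCP x≈558.7 in vise axes with 2.1 N, and stiffness is roughly 9 N/mm. I'll back off 0.5 mm, trim the yaw slightly, and estimate the plate gap from the saved pixels.

>>> step_arm(
  deltas=[
    [[-0.0019, 0.0005, 0], [0, 0, -0.0005]],
    [[-0.0019, 0.0005, 0], [0, 0, -0.0005]],
    [[-0.0019, 0.0005, 0], [0, 0, -0.0005]],
  ],
)

```text
clock: 11.0
ee_pos: [0.5499, -0.1049, 0.068]
eef_rot: [0.992, -0.126, 0.0, 0.0]
ft_force: [0.2, -0.1, -3.9]
opening: 0.151
```

```bash
python3 - <<'E'
from plant import r
from h import *
c=r.capture("side");pickle.dump(c,open("c5.pkl","wb"));K=6
im=c["frame"][236:286,232:282];cv2.imwrite("pics/v5.png",cv2.resize(im,(600,600),interpolation=cv2.INTER_NEAREST))
Z=R.from_euler('z',.252)
print(Z.apply(at_z(c,[(235,258.7)],.036)),Z.apply(at_z(c,[(243,260.3)],.053)))
E
```

```text
[[ 0.49333747 -0.01375971  0.036     ]] [[ 0.51869041 -0.03049733  0.053     ]]
```

View pics/v5.png

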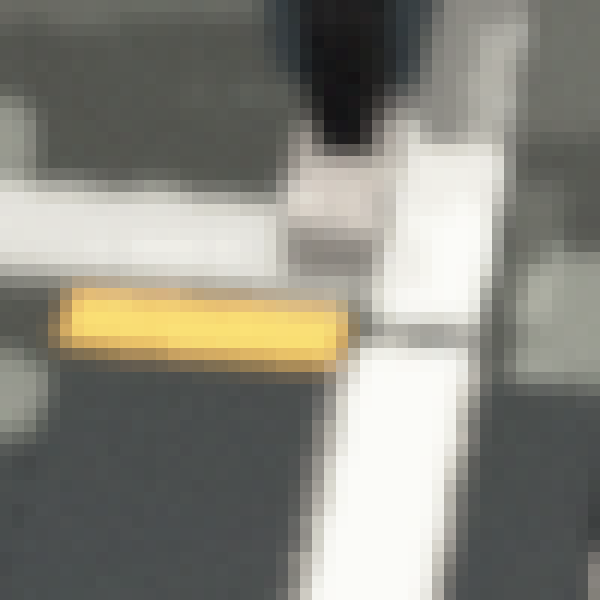

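The side crop shows the blade's edge just beyond the brass plate's top edge (crop rows ~275 and 293). That puts the plate about 17-18 mm away from the blade. I'm moving 13 mm towards it, then feeling.

>>> step_arm(
  deltas=[
    [[-0.002, -0.008, 0], [0, 0, 0]],
    [[-0.0052, -0.02, 0], [0, 0, 0]],
    [[-0.0083, -0.032, 0], [0, 0, 0]],
    [[-0.0108, -0.042, 0], [0, 0, 0]],
    [[-0.0124, -0.048, 0], [0, 0, 0]],
    [[-0.013, -0.0504, 0], [0, 0, 0]],
    [[-0.013, -0.0504, 0], [0, 0, 0]],
    [[-0.013, -0.0504, 0], [0, 0, 0]],
  ],
)

```text
clock: 11.72
ee_pos: [0.5464, -0.1174, 0.0679]
eef_rot: [0.992, -0.126, 0.0, -0.0]
ft_force: [1.1, -0.0, -3.2]
opening: 0.149
```

>>> step_arm(
  deltas=[
    [[-0.0002, -0.0008, 0], [0, 0, 0]],
    [[-0.0004, -0.0016, 0], [0, 0, 0]],
    [[-0.0006, -0.0023, 0], [0, 0, 0]],
    [[-0.0008, -0.0031, 0], [0, 0, 0]],
    [[-0.0008, -0.0031, 0], [0, 0, 0]],
  ],
)

```text
clock: 12.13
ee_pos: [0.5462, -0.1182, 0.0679]
eef_rot: [0.992, -0.126, 0.0, 0.0]
ft_force: [-0.7, 0.1, -4.2]
opening: 0.149
```

```bash
python3 ft.py 4
```

```text
clk 12.3333 F_vise [-0.301  0.228 -3.307] M_vise [-0.082 -0.021  0.029] TCP vise-axes [558.444  21.748  67.925] yaw -0.25260855823073997 tilt [-0. -0.] op 0.14856025495668604
```

>>> step_arm(
  deltas=[
    [[-0.0002, -0.0008, 0], [0, 0, 0]],
    [[-0.0004, -0.0016, 0], [0, 0, 0]],
    [[-0.0006, -0.0023, 0], [0, 0, 0]],
    [[-0.0008, -0.0031, 0], [0, 0, 0]],
    [[-0.0008, -0.0031, 0], [0, 0, 0]],
    [[-0.0008, -0.0031, 0], [0, 0, 0]],
  ],
)

```text
clock: 12.83
ee_pos: [0.5462, -0.1186, 0.068]
eef_rot: [0.992, -0.126, 0.0, -0.0]
ft_force: [2.2, 5.5, -1.7]
opening: 0.152
```

```bash
python3 ft.py 3
```

```text
clk 12.9833 F_vise [-0.262  5.692 -2.726] M_vise [ 1.204  0.049 -0.126] TCP vise-axes [558.507  21.328  68.006] yaw -0.25305956677266195 tilt [0.    0.001] op 0.1575013256019017
```

Plate contact is flush: about 5.8 N, with the pressure centre mid-plate. Now I'll press gently onto the flat as well.

>>> step_arm(
  deltas=[
    [[0.0006, -0.00015, 0], [0, 0, 0]],
    [[0.0012, -0.0003, 0], [0, 0, 0]],
    [[0.0018, -0.00045, 0], [0, 0, 0]],
    [[0.0023, -0.0006, 0], [0, 0, 0]],
    [[0.0023, -0.0006, 0], [0, 0, 0]],
    [[0.0023, -0.0006, 0], [0, 0, 0]],
  ],
)

```text
clock: 13.48
ee_pos: [0.5464, -0.1186, 0.0678]
eef_rot: [0.992, -0.126, -0.0, -0.0]
ft_force: [1.0, 5.5, -3.3]
opening: 0.154
```

```bash
python3 ft.py 6
```

```text
clk 13.7833 F_vise [-1.236  6.06  -2.903] M_vise [ 1.207  0.313 -0.161] TCP vise-axes [558.708  21.343  67.821] yaw -0.2531101820658128 tilt [-0.001  0.001] op 0.1530604242769674
```

>>> step_arm(
  deltas=[
    [[0.0005, -0.0001, 0], [0, 0, 0]],
    [[0.001, -0.0003, 0], [0, 0, 0]],
    [[0.0015, -0.0004, 0], [0, 0, 0]],
    [[0.0015, -0.0004, 0], [0, 0, 0]],
  ],
)

```text
clock: 14.12
ee_pos: [0.5465, -0.1187, 0.0678]
eef_rot: [0.992, -0.126, -0.001, -0.0]
ft_force: [-0.9, 6.3, -2.9]
opening: 0.15
```

```bash
python3 ft.py 6
```

```text
clk 14.4167 F_vise [-2.527  6.058 -1.924] M_vise [ 1.173  0.549 -0.148] TCP vise-axes [558.803  21.335  67.727] yaw -0.2530825251973919 tilt [-0.001  0.001] op 0.14882259122273203
```

>>> step_arm(
  deltas=[
    [[0.0005, -0.0001, 0], [0, 0, 0]],
    [[0.001, -0.0003, 0], [0, 0, 0]],
    [[0.0015, -0.0004, 0], [0, 0, 0]],
    [[0.002, -0.0005, 0], [0, 0, 0]],
    [[0.002, -0.0005, 0], [0, 0, 0]],
  ],
)

```text
clock: 14.83
ee_pos: [0.5465, -0.1187, 0.0676]
eef_rot: [0.992, -0.126, -0.001, -0.0]
ft_force: [-3.0, 7.0, -0.4]
opening: 0.151
```

```bash
python3 ft.py 6
```

```text
clk 15.1333 F_vise [-4.422  5.825 -0.838] M_vise [ 1.177  0.986 -0.145] TCP vise-axes [558.871  21.363  67.636] yaw -0.2529875832744958 tilt [-0.002  0.001] op 0.15606177850275488
```

Both faces are loaded now: about 4.4 N on the flat and 5.8 N on the plate. I'll add a touch on the flat and hold.

>>> step_arm(
  deltas=[
    [[0.0005, -0.0001, 0], [0, 0, 0]],
    [[0.001, -0.0003, 0], [0, 0, 0]],
    [[0.001, -0.0003, 0], [0, 0, 0]],
    [[0.001, -0.0003, 0], [0, 0, 0]],
    [[0.001, -0.0003, 0], [0, 0, 0]],
    [[0.001, -0.0003, 0], [0, 0, 0]],
    [[0.001, -0.0003, 0], [0, 0, 0]],
    [[0.001, -0.0003, 0], [0, 0, 0]],
  ],
)

```text
clock: 15.8
ee_pos: [0.5465, -0.1187, 0.0675]
eef_rot: [0.992, -0.126, -0.001, -0.0]
ft_force: [-4.3, 6.7, -0.9]
opening: 0.153
```

```bash
python3 ft.py 20
python3 - <<'E'
from plant import r
from h import *
c=r.capture("wrist");pickle.dump(c,open("c6.pkl","wb"));s=r.capture("side")
x=cv2.resize(c["frame"][120:320,220:380],(448,560),interpolation=cv2.INTER_CUBIC)
y=cv2.resize(s["frame"][236:286,232:264],(352,550),interpolation=cv2.INTER_CUBIC);y=cv2.copyMakeBorder(y,0,10,0,0,0)
cv2.imwrite("pics/v6.png",np.hstack([x,y]))
E
```

```text
clk 16.8 F_vise [-5.732  5.851 -0.505] M_vise [ 1.173  1.197 -0.152] TCP vise-axes [558.882  21.344  67.55 ] yaw -0.25303988535615457 tilt [-0.003  0.001] op 0.1549152875657808
```

View pics/v6.png

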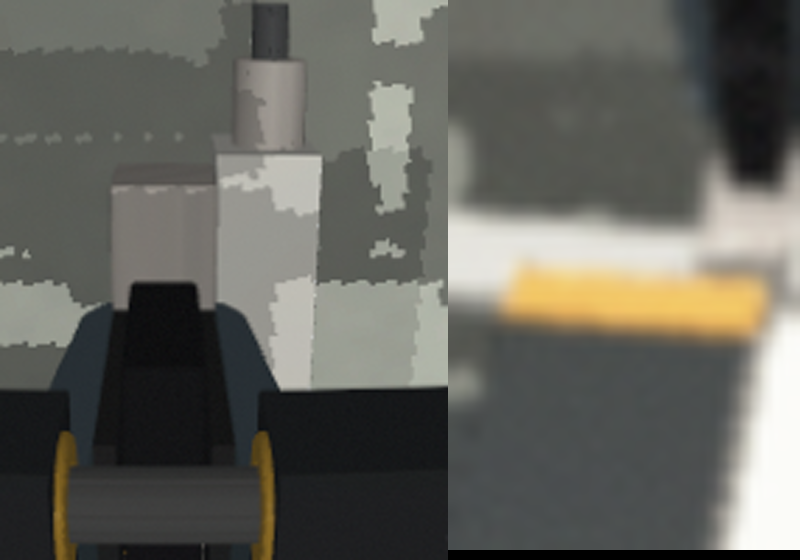

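The seam between stock and injector is closed and straight (left panel x≈216). The blade edge lies on the brass (right panel). Both forces were about 5.8 N, held for over 1.5 s, so I'm retreating diagonally and then lifting.

>>> step_arm(
  deltas=[
    [[-0.004, 0.01, 0], [0, 0, 0]],
    [[-0.012, 0.03, 0], [0, 0, 0]],
    [[-0.024, 0.06, 0], [0, 0, 0]],
    [[-0.03, 0.08, 0.04], [0, 0, 0]],
    [[-0.03, 0.08, 0.12], [0, 0, 0]],
    [[-0.03, 0.08, 0.22], [0, 0, 0]],
    [[-0.03, 0.08, 0.28], [0, 0, 0]],
    [[-0.03, 0.08, 0.28], [0, 0, 0]],
  ],
)

```text
clock: 17.57
ee_pos: [0.5421, -0.0994, 0.1417]
eef_rot: [0.992, -0.126, 0.003, 0.0]
ft_force: [1.6, -0.6, -2.3]
opening: 0.153
```

>>> step_arm(
  deltas=[
    [[0, 0.06, 0], [0, 0, 0.004]],
    [[0, 0.18, 0], [0, 0, 0.012]],
    [[0, 0.32, 0], [0, 0, 0.02]],
    [[0, 0.46, 0], [0, 0, 0.028]],
    [[0, 0.6, 0], [0, 0, 0.036]],
    [[0, 0.74, 0], [0, 0, 0.0435]],
    [[0, 0.86, 0], [0, 0, 0.0435]],
    [[0, 0.96, 0], [0, 0, 0.0435]],
  ],
)

```text
clock: 18.23
ee_pos: [0.5394, 0.1429, 0.1374]
eef_rot: [1.0, 0.011, -0.0, 0.0]
ft_force: [0.4, 0.1, -3.9]
opening: 0.149
```

```bash
python3 ft.py 4; python3 -c "
from plant import r;print(r.get_state()['ee_pos'],r.get_state()['clock'])"
```

```text
clk 18.4333 F_vise [-0.51  -0.026 -3.171] M_vise [-0.044  0.036  0.009] TCP vise-axes [487.352 271.163 137.312] yaw 0.022278809718181348 tilt [-0.001 -0.   ] op 0.14788199225417173
[0.53957151 0.14108186 0.13731245] 18.4333
```

>>> step_arm(
  deltas=[
    [[-0.012, 0.04, 0], [0, 0, 0]],
    [[-0.024, 0.078, -0.06], [0, 0, 0]],
    [[-0.024, 0.078, -0.15], [0, 0, 0]],
    [[-0.024, 0.078, -0.25], [0, 0, 0]],
    [[-0.024, 0.078, -0.32], [0, 0, 0]],
    [[-0.024, 0.078, -0.37], [0, 0, 0]],
    [[-0.024, 0.078, -0.39], [0, 0, 0]],
    [[-0.024, 0.078, -0.39], [0, 0, 0]],
  ],
)

```text
clock: 19.1
ee_pos: [0.5337, 0.1597, 0.0396]
eef_rot: [1.0, 0.01, -0.001, 0.0]
ft_force: [-0.0, -0.2, -3.6]
opening: 0.153
```

>>> step_arm(
  deltas=[
    [[0, 0, -0.003], [0, 0, 0]],
    [[0, 0, -0.006], [0, 0, 0]],
    [[0, 0, -0.009], [0, 0, 0]],
    [[0, 0, -0.011], [0, 0, 0]],
    [[0, 0, -0.011], [0, 0, 0]],
    [[0, 0, -0.011], [0, 0, 0]],
  ],
)

```text
clock: 19.6
ee_pos: [0.5344, 0.1601, 0.038]
eef_rot: [1.0, 0.01, 0.0, -0.0]
ft_force: [-0.4, -0.3, -3.7]
opening: 0.153
```

```bash
python3 ft.py 4
```

```text
clk 19.8 F_vise [-0.09   0.268 -3.54 ] M_vise [-0.047 -0.032  0.005] TCP vise-axes [477.461 288.286  37.77 ] yaw 0.02070616762156935 tilt [0. 0.] op 0.14902895552350015
```

Still carrying the weight at z = 37.8 mm (expected touch at about 36), so I'll keep lowering gently.

>>> step_arm(
  deltas=[
    [[0, 0, -0.002], [0, 0, 0]],
    [[0, 0, -0.004], [0, 0, 0]],
    [[0, 0, -0.006], [0, 0, 0]],
    [[0, 0, -0.006], [0, 0, 0]],
    [[0, 0, -0.006], [0, 0, 0]],
  ],
)

```text
clock: 20.22
ee_pos: [0.5342, 0.1601, 0.0361]
eef_rot: [1.0, 0.01, -0.0, 0.0]
ft_force: [0.0, 0.3, -4.2]
opening: 0.153
```

```bash
python3 ft.py 4
```

```text
clk 20.4167 F_vise [-0.25  -0.189 -3.831] M_vise [-0.052  0.001 -0.009] TCP vise-axes [477.435 288.228  36.189] yaw 0.02072518937853526 tilt [-0. -0.] op 0.1538759986080902
```

>>> step_arm(
  deltas=[
    [[0, 0, -0.002], [0, 0, 0]],
    [[0, 0, -0.003], [0, 0, 0]],
    [[0, 0, -0.003], [0, 0, 0]],
    [[0, 0, -0.003], [0, 0, 0]],
  ],
)

```text
clock: 20.75
ee_pos: [0.5344, 0.1601, 0.0359]
eef_rot: [1.0, 0.01, -0.0, 0.0]
ft_force: [-3.1, -0.7, 6.8]
opening: 0.154
```

```bash
python3 ft.py 4
```

```text
clk 20.95 F_vise [-2.856 -1.728  6.919] M_vise [-0.362  0.615  0.038] TCP vise-axes [477.558 288.298  35.931] yaw 0.02067084796534644 tilt [ 0. -0.] op 0.15222064949276506
```

It's on the mat. I'll release and then lift straight up.

>>> step_arm(
  deltas=[
    [[0, 0, 0.002], [0, 0, 0]],
    [[0, 0, 0.002], [0, 0, 0]],
    [[0, 0, 0.002], [0, 0, 0]],
    [[0, 0, 0.002], [0, 0, 0]],
    [[0, 0, 0.002], [0, 0, 0]],
    [[0, 0, 0.002], [0, 0, 0]],
    [[0, 0, 0.002], [0, 0, 0]],
    [[0, 0, 0.002], [0, 0, 0]],
  ],
  fingers=-1,
)

```text
clock: 21.62
ee_pos: [0.5342, 0.1601, 0.0359]
eef_rot: [1.0, 0.01, -0.0, 0.0]
ft_force: [-0.7, 0.3, -0.1]
opening: 0.707
```

>>> step_arm(
  deltas=[
    [[0, 0, 0.02], [0, 0, 0]],
    [[0, 0, 0.08], [0, 0, 0]],
    [[0, 0, 0.18], [0, 0, 0]],
    [[0, 0, 0.3], [0, 0, 0]],
    [[0, 0, 0.44], [0, 0, 0]],
    [[0, 0, 0.58], [0, 0, 0]],
    [[0, 0, 0.72], [0, 0, 0]],
    [[0, 0, 0.8], [0, 0, 0]],
  ],
)

```text
clock: 22.28
ee_pos: [0.5352, 0.1604, 0.2403]
eef_rot: [1.0, 0.01, 0.002, -0.0]
ft_force: [0.1, 0.2, -0.4]
opening: 0.996
```

```bash
python3 - <<'E'
from plant import r
from h import *
import time
for i in range(6): c=r.capture("wrist")
s=r.get_state();print(s["ee_pos"],s["ft_force"],s["opening"],s["clock"])
cv2.imwrite("pics/w7.png",cv2.resize(c["frame"],(800,600),interpolation=cv2.INTER_CUBIC))
E
```

```text
[0.53350223 0.15989341 0.23473653] [-0.46042101 -0.19407241  0.21494505] 0.9982662925874839 22.5833
```

View pics/w7.png

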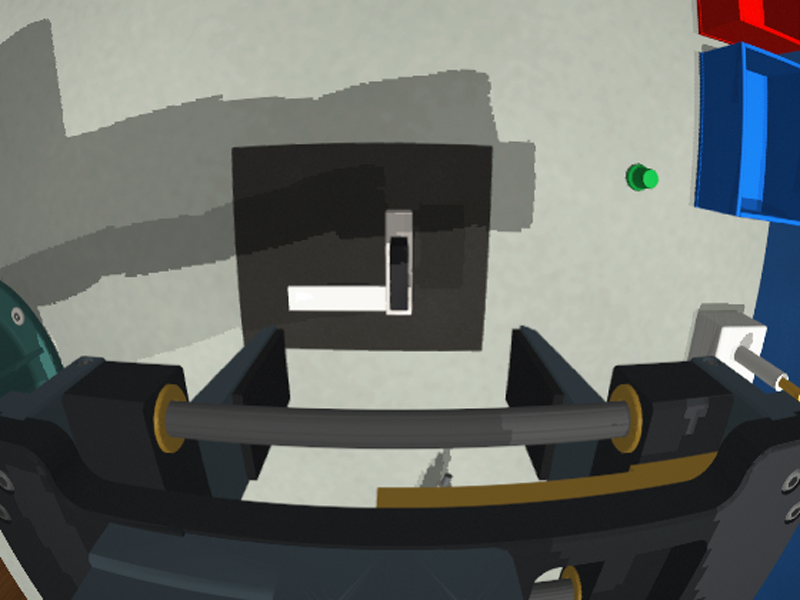

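The square lies flat, well inside the mat (stock x 386-412, blade tip at x≈288; mat about x 233-492). The gripper is open and clear, so I'm handing in.

```bash
python3 -c "
from plant import r;print(r.hand_in())"
```

```text
the job is handed in; nothing more can be done
None
```

I pinched the square by its grip, aligned it to the vise and felt the injector flat and then the brass plate. I pressed it into the corner, laid it back on the mat and let go. The job is handed in at about 22.6 s of the 69 s; no verdict was reported.

- **Alignment:** the tool yaw during the press was -0.253 rad. The injector edges measured -0.251 to -0.254 rad, so it is well inside the 0.02 rad limit. The picture shows a closed, straight seam along the injector, and the blade against the brass.
- **Press:** during the last second of the press the wrist force averaged about 5.7 N towards the flat and 5.9 N towards the plate. Friction on the two oiled faces means the true contact forces could differ by up to about 1.5 N. No reading came near 15 N.
- **Placing:** the last view shows the square flat and well inside the mat's edges, with the gripper open and about 0.2 m above it. The wrist force was back to about zero. Setting down loaded the mat with about 10 N, slightly firmer than needed.
- **Not checked:** I did not measure the other parts' positions afterwards. The arm's path stayed clear of them.

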